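# Open the sample cell and poise the pipette over its mouth

### The job

Give the blue cap of the steel sample cell its quarter turn anticlockwise until it springs open, then lift the pipette out of its stand and bring it over to that cell, stopping with its tip centred about a centimetre above the open mouth, upright and touching nothing. Finish while holding it still there, ready to dispense: do not let go. The pipette must never touch a cell, the red-capped cell stays shut, and the vials and the small bottle in between stay standing where they are.

Things in the scene. Friction and masses are not known exactly. Their poses are not given: they have to be found in the camera images.
- blue_collar (a joint): quarter-turn of the blue cap about the cell's upright axis, rad: starts near 0 (0 to 0.15, locked), grows anticlockwise seen from above, stop at 1.2. The cap is locked down until about 1.05 and free beyond; turn it to the stop. It turns with light friction (0.06 N m). The cell is fixed to the bench.
- blue_cap (a joint): opening of the blue cap about its sprung, damped hinge, rad: 0 = shut, 1.95 = fully open (leaning back past upright). Once the quarter turn is done and the gripper lets go and moves up, the spring swings it open by itself within about a second; while shut and locked it cannot be lifted.
- blue_cap_grip (a point): centre of the round, ribbed blue cap, 54 mm across and 24 mm high, half-way up on its axis (12 mm below its top, 12 mm above its underside); the cell's sloping shoulder begins 20 mm below it. Its x axis points from the cap's centre to its hinge. Grip it across its sides from above, with the fingers clear of the hinge. A white mark on the cap's top lies opposite the hinge.
- blue_hinge (a point): hinge of the blue cap, 34 mm from the cell's axis; hinge block and black collar (18 mm wide, reaching 38 mm from the axis) turn with the cap. When the cap is free the hinge is on the side away from the robot, and the cap tips over that side.
- blue_mouth (a point): centre of the mouth of the blue-capped cell, at the rim: rim 76 mm above the bench, opening 30 mm wide, neck 36 mm wide. The cell is a steel pot 58 mm wide on a dark round foot 80 mm wide; its z axis is up.
- red_collar (a joint): the same quarter-turn of the other, red cap: leave it alone
- red_mouth (a point): centre of the mouth (under the red cap) of the second, identical cell with a red cap; total height with cap 87 mm; it may stand to either side of the blue one
- pipette_grip (a point): the point to grip the pipette: on its axis, 174 mm above its tip, in the middle of the white barrel, which is round there, 31 mm across from 30 mm below to 25 mm above this point. The pipette is 229 mm long with its button, weighs about 90 g and hangs upright by its cone in the stand; its z axis points from tip to button. The button's top is 54 mm above this point.
- pipette_tip (a point): tip of the pipette, lower end, on its axis, 174 mm straight below pipette_grip; the thin nose is about 10 mm across for the lowest 95 mm, then the body widens (keep clear of a cone that grows from 9 mm across at the tip to 24 mm across 95 mm above it)
- stand: two-place pipette stand, fixed: 112 mm high, foot 74 x 112 mm; origin under its centre, y axis along its two holes. The pipette hangs in the hole at y = -22 mm, tip about 15 mm above the bench: raise it straight up about 100 mm to clear. Behind to the left (x over 0.5 m, y over 0.2 m) stand a hotplate with a tall bottle and a retort stand: keep wide moves nearer the robot.
- small_bottle: amber bottle with a blue cap, 57 mm across, 119 mm high, standing loose between stand and cells; origin at the centre of its underside
- vial_white: small vial with a white cap, 28 mm across, 60 mm high, standing loose; origin at the centre of its underside
- vial_blue: small vial with a light blue cap, 28 mm across, 60 mm high, standing loose; origin at the centre of its underside
- vial_black: small vial with a black cap, 28 mm across, 60 mm high, standing loose; origin at the centre of its underside

How it is judged:
On the way, in this order (a step that is already met when the one before it is completed fails the run):
1. the blue cap has been turned and has sprung open (value of joint blue_collar above 1 rad and value of joint blue_cap above 1.4 rad), for 0.2 s.
2. the pipette is held by the gripper, its tip clear above the stand (height (world z) of pipette_tip above 0.112 m and contact force between the fingers and pipette above 1 N), for 0.1 s.
At the end, for the whole second after the job is handed in: The gripper still holds the pipette at rest with its tip within 7 mm of the axis of the blue-capped cell's mouth and 3 to 20 mm above its rim, within 7 degrees of upright; the blue cap stands open (over 1.4 rad); the red cap is not turned; small bottle and vials within 20 mm of where they stood (horizontal distance between pipette_tip and blue_mouth below 0.007 m and z of pipette_tip in the frame of blue_mouth between 0.003 and 0.02 m and angle between pipette_tip's own z axis and vertical below 0.12 rad and linear speed of pipette below 0.02 m/s and contact force between the fingers and pipette above 1 N and value of joint blue_cap above 1.4 rad and value of joint red_collar below 0.4 rad and distance of each of small_bottle, vial_white, vial_blue, vial_black from where it was at the start of the episode below 0.02 m); the arm keeps its last pose, push and grip.
It fails at once if the pipette touches a cell (contact force between pipette and blue_cell above 0.3 N or contact force between pipette and red_cell above 0.3 N).
It fails at once if the red cap is turned (value of joint red_collar above 0.4 rad).
It fails at once if the small bottle or a vial is tipped (angle between any of small_bottle, vial_white, vial_blue, vial_black's own z axis and vertical above 0.5 rad).
It also fails if it takes over 51 s, if anything falls off the work surface, if the arm or the gripper's body presses on something with over 40 N, if the wrist force passes 120 N, or if a joint passes its speed limit or range.

### The arm

A 6-joint arm with a two-finger parallel gripper is mounted at the origin on a cart in front of the work surface, level with it; the furniture and walls round the work are solid. World frame = base frame: x ahead of the robot, y to its left, z up, the work surface at z = 0. Lengths are in m, angles in rad, forces in N, time in s.
With the tool pointing down it reaches from about 0.35 to 0.85 m from the base axis. Payload 8.1 kg.
Tool frame: the origin (TCP) lies at the centre of the arm's flange, where the gripper is bolted on; the fingertips stand 186 mm ahead of it and the grasp point (between the pads) lies 167 mm ahead of it; z points along the fingers, y is the line along which they close (so a half turn about z gives the same grasp; the last joint's range is limited). The gripper opens to 93 mm and grips with 3 to 60 N. Pads are 15 mm wide; open, the fingers measure 128 mm over their backs; the gripper's body (75 mm by 188 mm) begins 65 mm behind the grasp point.
Start: joints at [-1.289, 0.13, 1.488, -0, 1.523, -0.085], TCP at [0.215, -0.56, 0.405] pointing down, gripper open.
Joint ranges: [-2.96, 2.96], [-0.89, 2.26], [0.02, 2.5], [-1.34, 4.48], [0, 2.73], [-2.66, 2.66]. Speed limits (rad/s): [2.39, 2.39, 2.79, 3.14, 3.14, 3.14].

### API

Orientations are given as a rotation vector (axis times angle).
In Python, from plant import read_state, read_camera, camera_params, robot gives the robot as it stands.
- The arm moves only by the tool carry_out, never from a script. Its argument "targets" is a list of rows, each an object of numbers: "hand": the opening in per cent of the stroke, from 0 (shut) to 100 (fully open); "x", "y", "z": the shift along the tool's x, y, z in m; "ax", "ay", "az": the turn, a rotation vector about the tool's x, y, z in rad. In form: [{"hand": .., "x": .., "y": .., "z": .., "ax": .., "ay": .., "az": ..}, ...]. A call has 1 to 8 rows; each row is the pose to reach, as a shift and turn from the pose commanded when the call began, along the tool's axes at that moment; what a row does not reach only later rows make up. A row lasts 1/8 s, in which the tool goes at most 62.5 mm and 10.7 degrees, less where a joint would pass 70% of its speed; a pose out of reach is approached as far as the arm can. A call with a gripper value outside its range is refused whole. The fingers move at their own pace and stop on an object; "newtons" is the grip in N (left out, the last holds). Time passes only in rows, so rows that repeat a pose let the fingers close. It gives the time, the measured TCP pose, the force, the opening and the grip force at its end, in the units of the state.
- read_state(): the state, without advancing time (a new reading comes with each control period).
- read_camera(name): name is "side" or "top"; returns (picture, depth): 420x560x3 uint8, blue, green, red; 420x560 float32, m along the optical axis (not along the pixel's ray), 0 where there is no reading.
- camera_params(name): a dict with "fx", "fy", "cx", "cy" (pixels), "position" and "rotation" of the camera in the world. Camera axes: x right, y up, looking along -z (the intrinsics and any distortion apply to the point x, -y, -z); pixel columns grow to the right and rows downward; lengths in m; the calibration is good to about 2 mm. A picture is of the moment at which its call begins. camera_params takes no time and is no camera call.
- robot.close_job(): hands the job in; it is judged then, once.
The state is a dict: "t": time; "q": joint angles; "dq": joint speeds; "joint_torque": joint torques, N m; "tool_pos": TCP position; "orientation": TCP orientation; "force": force on the tool from outside, world axes, zero at the start; "wrist_torque": the same for the moment, N m; "opening": finger opening in m; "gripper_force": force on a finger pad.
Only numpy, scipy, OpenCV 4.12 (cv2) and the standard library are available. Lean on these libraries where they do the work, as an engineer would, in place of code of your own. Each camera call takes 0.05 s, during which the arm holds its last target. There are 200 camera calls.

## Working session

There is one attempt and no reset: what is moved stays moved. The work goes in short steps, Python scripts to look and compute and a tool call to move; the robot and the scene stay as the last step left them, time stands still between calls to the robot, and variables do not carry over. Pictures are saved under pics/ and viewed, at most 10 in all, crops included, and the job is handed in when it is done.

Besides the shell and the picture viewer there is one more tool, called after "Emit:" as name(argument=value, ...), one argument or row to a line, values as JSON. carry_out: Moves the arm, as the interface text tells. Its arguments: {"type":"object","properties":{"targets":{"type":"array","items":{"type":"object","properties":{"hand":{"type":"number"},"x":{"type":"number"},"y":{"type":"number"},"z":{"type":"number"},"ax":{"type":"number"},"ay":{"type":"number"},"az":{"type":"number"}}}},"newtons":{"type":"number"}},"required":["targets"]}

```bash
mkdir -p pics; cat > h.py <<'E'
import numpy as np,cv2
from plant import read_state,read_camera,camera_params,robot
from scipy.spatial.transform import Rotation as R
def pts(name,d):
    p=camera_params(name);v,u=np.mgrid[:d.shape[0],:d.shape[1]]
    c=np.stack([(u-p['cx'])/p['fx']*d,-(v-p['cy'])/p['fy']*d,-d],-1)
    Rm=np.array(p['rotation'])
    if Rm.shape!=(3,3): print('rot',Rm)
    return c@Rm.T+np.array(p['position'])
E
python3 - <<'E'
from h import *
for n in ('side','top'):
    im,d=read_camera(n);cv2.imwrite(f'pics/{n}0.png',im);np.savez(f'{n}0.npz',im=im,d=d);print(n,camera_params(n))
print(read_state())
E
```

```text
side {'fx': 380.73897712060773, 'fy': 380.73897712060773, 'cx': 292.54823285695295, 'cy': 213.57832455348617, 'position': array([0.31648087, 0.61323436, 0.56382204]), 'rotation': array([ 0.18109735, -1.46219873, -2.51140821])}
top {'fx': 404.00291150915496, 'fy': 404.00291150915496, 'cx': 282.70636482295413, 'cy': 210.50261951509165, 'position': array([ 0.40672192, -0.11222387,  1.00367728]), 'rotation': array([ 0.08582584, -0.05379783, -1.59872981])}
{'t': 0.1, 'q': array([-1.28936460e+00,  1.31055434e-01,  1.48914714e+00, -3.16961745e-05,
        1.52299248e+00, -8.54186309e-02]), 'dq': array([-0.00058691, -0.0009223 , -0.0009435 ,  0.00114302,  0.00038029,
       -0.00068103]), 'joint_torque': array([ 1.56072249e-03, -5.61340821e+01, -4.93096089e+01,  7.70392525e-02,
        2.91462574e-02, -4.40628526e-05]), 'tool_pos': array([ 0.21515496, -0.55988124,  0.40382291]), 'orientation': array([-3.08732618e+00, -5.72733409e-01,  2.95632611e-04]), 'force': array([0.67318169, 0.99750932, 0.7133025 ]), 'wrist_torque': array([-0.0124368 ,  0.0170518 ,  0.00621386]), 'gripper_force': 0.0, 'opening': 0.09327882105389289}
```

View pics/top0.png

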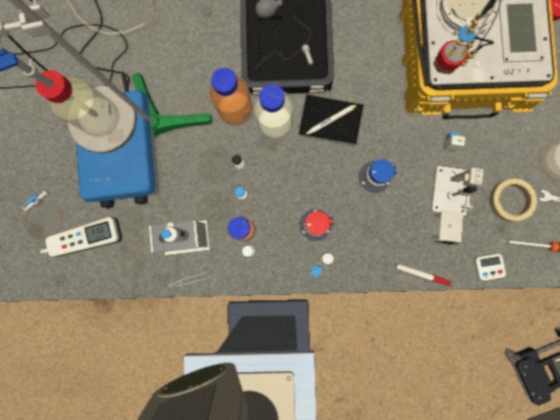

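View pics/side0.png

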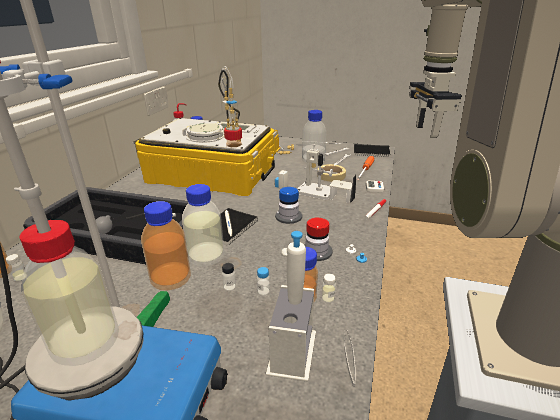

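The top view shows the blue cap at (380,172), the red cap at (317,223), the bottle at (240,229), the pipette button at (168,233) in the stand (150-209, 222-253), and vials at (238,160), (240,192) and (247,251). The side view shows the pipette at (296,260), the blue cap at (289,195) and the red cap at (318,228).

```bash
cat >> h.py <<'E'
def pts(name,d):
    p=camera_params(name);v,u=np.mgrid[:d.shape[0],:d.shape[1]]
    c=np.stack([(u-p['cx'])/p['fx']*d,-(v-p['cy'])/p['fy']*d,-d],-1)
    return c@R.from_rotvec(p['rotation']).as_matrix().T+np.array(p['position'])
E
python3 - <<'E'
from h import *
for n,boxes in (('top',dict(blue=(355,150,405,200),red=(295,200,340,245),pip=(140,212,215,260),bottle=(222,210,258,245),vk=(228,150,248,172),vb=(230,180,250,202),vw=(238,240,258,262))),
                ('side',dict(blue=(270,180,310,225),red=(300,212,335,265),pip=(280,228,312,305)))):
    z=np.load(n+'0.npz');im,d=z['im'],z['d'];P=pts(n,d);hsv=cv2.cvtColor(im,cv2.COLOR_BGR2HSV)
    for k,(a,b,c,e) in boxes.items():
        q=P[b:e,a:c].reshape(-1,3);h=hsv[b:e,a:c].reshape(-1,3)
        ok=(d[b:e,a:c].reshape(-1)>0);
        s=q[ok&(q[:,2]>.02)];zm=np.percentile(s[:,2],98)
        t=s[s[:,2]>zm-.008]
        r=cv2.minAreaRect((t[:,:2]*1000).astype(np.float32))
        print(n,k,'zmax',zm.round(4),len(t),'mean',t.mean(0).round(4),'rect',np.round(r[0],1),np.round(r[1],1),round(r[2],1))
        if k in('blue','red'):
            m=ok&(h[:,1]>120)&(((h[:,0]>95)&(h[:,0]<130)) if k=='blue' else ((h[:,0]<8)|(h[:,0]>172)))
            t=q[m];print('  col',m.sum(),t.mean(0).round(4),t.min(0).round(4),t.max(0).round(4))
    if n=='top':
        q=P[212:260,140:215].reshape(-1,3)
        t=q[(abs(q[:,2]-.112)<.006)];r=cv2.minAreaRect((t[:,:2]*1000).astype(np.float32));print('standtop',len(t),r)
        t=q[(q[:,2]>.004)&(q[:,2]<.02)];r=cv2.minAreaRect((t[:,:2]*1000).astype(np.float32));print('foot',len(t),r)
    crops=(im[140:205,345:415],im[200:262,140:260]) if n=='top' else (im[175:270,265:345],im[225:385,255:345])
    cs=[cv2.resize(c,(400,400*c.shape[0]//c.shape[1]),interpolation=cv2.INTER_CUBIC) for c in crops]
    cv2.imwrite(f'pics/c_{n}.png',cv2.resize(cv2.vconcat(cs[:1]) ,None,fx=1,fy=1) if 0 else np.hstack([cv2.copyMakeBorder(c,0,max(0,600-c.shape[0]),0,0,0)[:600] for c in cs]))
E
```

```text
top blue zmax 0.0892 452 mean [ 0.5738 -0.3236  0.0861] rect [ 574.1 -324.1] [53.  53.9] 86.7
  col 442 [ 0.5727 -0.324   0.0858] [ 0.5468 -0.3575  0.0652] [ 0.6    -0.2975  0.0905]
top red zmax 0.0895 446 mean [ 0.4584 -0.1721  0.0864] rect [ 458.4 -171.9] [53.4 52.3] 20.5
  col 474 [ 0.4589 -0.1737  0.084 ] [ 0.4326 -0.2085  0.0056] [ 0.4915 -0.1448  0.0908]
top pip zmax 0.2434 77 mean [0.4374 0.1255 0.2427] rect [437.  125.6] [16.7 16.9] 54.7
top bottle zmax 0.1216 384 mean [0.4509 0.0029 0.1187] rect [451.1   3. ] [46.7 46.6] 44.1
top vk zmax 0.0624 83 mean [0.6166 0.0138 0.0596] rect [616.   13.6] [22.1 24.2] 0.1
top vb zmax 0.0626 85 mean [0.5395 0.0073 0.0593] rect [539.2   7.8] [22.2 24.1] 1.1
top vw zmax 0.0763 7 mean [0.4243 0.0031 0.0758] rect [424.3   3.3] [13.5  0.1] 88.5
standtop 794 ((436.8631286621094, 149.72750854492188), (59.96903610229492, 106.12222290039062), 5.1281256675720215)
foot 185 ((441.35955810546875, 173.94223022460938), (181.84413146972656, 109.36329650878906), 87.1368637084961)
side blue zmax 0.0884 180 mean [ 0.5661 -0.3053  0.0862] rect [ 525.3 -258.2] [ 52.4 216. ] 37.3
  col 273 [ 0.5786 -0.3274  0.0755] [ 0.5476 -0.5122  0.0034] [ 0.6744 -0.2944  0.0899]
side red zmax 0.2197 75 mean [0.428  0.1281 0.2223] rect [427.5 125.7] [ 8.5 25.3] 14.2
  col 380 [ 0.4574 -0.1643  0.0795] [ 0.4315 -0.3463 -0.0008] [ 0.4979 -0.1434  0.0893]
side pip zmax 0.2431 84 mean [0.4369 0.1292 0.2422] rect [436.9 128.1] [17.3 16.5] 18.1
```

View pics/c_top.png

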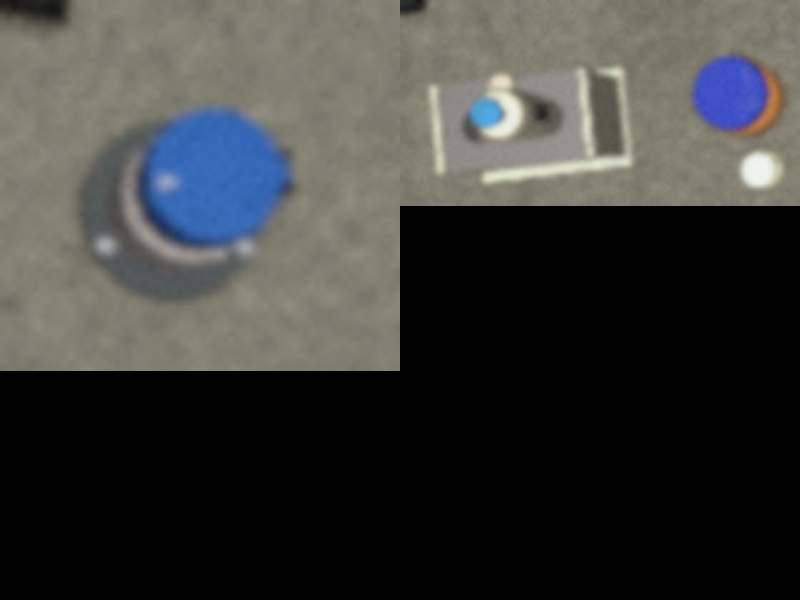

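The crop shows the blue cap's white mark on its left at (167,182) and the dark hinge on its right at (288,170). The hinge therefore points about along world -y. The pipette hangs at the left hole, with a small hook on its far side.

```bash
cat >> h.py <<'E'
def ray(name,u,v,z):
    p=camera_params(name);r=R.from_rotvec(p['rotation']).apply([(u-p['cx'])/p['fx'],-(v-p['cy'])/p['fy'],-1]);o=np.array(p['position'])
    return o+r*(z-o[2])/r[2]
def move(target,yaz):
    """shift/turn in current tool axes to TCP target, tool down, tool y at azimuth yaz (deg, mod 180)"""
    s=read_state();r=R.from_rotvec(s['orientation']);best=None
    for a in (yaz,yaz+180):
        a=np.deg2rad(a);y=np.array([np.cos(a),np.sin(a),0]);zz=np.array([0,0,-1.]);x=np.cross(y,zz)
        t=(r.inv()*R.from_matrix(np.c_[x,y,zz])).as_rotvec()
        if best is None or np.linalg.norm(t)<np.linalg.norm(best): best=t
    print('shift',r.inv().apply(np.array(target)-s['tool_pos']).round(4),'turn',best.round(4),'pos',s['tool_pos'].round(4),'q1',s['q'].round(2)[[0,5]])
E
python3 - <<'E'
from h import *
z=np.load('top0.npz');im=z['im'];hsv=cv2.cvtColor(im,cv2.COLOR_BGR2HSV)
def fit(n,box,lo,hi,zz):
    z=np.load(n+'0.npz');im=z['im'];a,b,c,e=box;hsv=cv2.cvtColor(im[b:e,a:c],cv2.COLOR_BGR2HSV)
    m=cv2.inRange(hsv,lo,hi);cs,_=cv2.findContours(m,0,1);c0=max(cs,key=cv2.contourArea)
    w=np.array([ray(n,p[0][0]+a,p[0][1]+b,zz)[:2]*1000 for p in c0],np.float32)
    return cv2.minEnclosingCircle(w)
print(fit('top',(355,150,405,200),(95,110,60),(130,255,255),.087))
z=np.load('side0.npz');im=z['im'];d=z['d'];P=pts('side',d);hsv=cv2.cvtColor(im,cv2.COLOR_BGR2HSV)
m=(hsv[...,1]>120)&(hsv[...,0]>95)&(hsv[...,0]<130)&(np.linalg.norm(P[...,:2]-[.574,-.324],axis=-1)<.045)&(P[...,2]>.055)
print('side cap',P[m].min(0),P[m].max(0)); top=P[m&(P[...,2]>.083)];print(cv2.minEnclosingCircle((top[:,:2]*1000).astype(np.float32)))
im=np.load('top0.npz')['im'];h=cv2.cvtColor(im,cv2.COLOR_BGR2HSV)
sub=h[165:180,366:392];s=(230-sub[...,1].astype(float));w=np.clip(160-sub[...,1].astype(float),0,None);w[:,12:]=0
v,u=np.mgrid[165:180,366:392];uu,vv=(u*w).sum()/w.sum(),(v*w).sum()/w.sum()
print('mark px',uu,vv,ray('top',uu,vv,.087))
print('pip top ray',[ray('top',*p,.243) for p in [(168,233)]])
move([.574,-.324,.30],3)
E
```

```text
((571.2423706054688, -324.6465759277344), 29.11623764038086)
side cap [ 0.54757116 -0.35046077  0.05707569] [ 0.60098534 -0.29439282  0.08994598]
((575.6295166015625, -322.2516784667969), 28.51744270324707)
mark px 368.28838629640234 172.15068231701497 [ 0.57049991 -0.29291627  0.087     ]
pip top ray [array([0.43827249, 0.12057382, 0.243     ])]
shift [ 0.4196 -0.0913  0.104 ] turn [-1.3000e-03 -1.1000e-03 -1.2563e+00] pos [ 0.2152 -0.5599  0.4038] q1 [-1.29 -0.09]
```

Emit:
carry_out(
  targets=[
    {"hand": 100, "x": 0.42, "y": -0.091, "z": 0, "az": -1.26},
    {"hand": 100, "x": 0.42, "y": -0.091, "z": 0, "az": -1.26},
    {"hand": 100, "x": 0.42, "y": -0.091, "z": 0, "az": -1.26},
    {"hand": 100, "x": 0.42, "y": -0.091, "z": 0, "az": -1.26},
    {"hand": 100, "x": 0.42, "y": -0.091, "z": 0, "az": -1.26},
    {"hand": 100, "x": 0.42, "y": -0.091, "z": 0, "az": -1.26},
    {"hand": 100, "x": 0.42, "y": -0.091, "z": 0.05, "az": -1.26},
    {"hand": 100, "x": 0.42, "y": -0.091, "z": 0.1, "az": -1.26},
  ],
  newtons=25,
)

```text
schema error: expected keys hand, x, y, z, ax, ay, az
```

```bash
python3 - <<'E'
from h import *
move([.574,-.3235,.247],3)
E
```

```text
shift [ 0.4197 -0.0917  0.157 ] turn [-1.3000e-03 -1.1000e-03 -1.2563e+00] pos [ 0.2152 -0.5599  0.4038] q1 [-1.29 -0.09]
```

Emit:
carry_out(
  targets=[
    {"hand": 100, "x": 0.42, "y": -0.091, "z": 0, "ax": 0, "ay": 0, "az": -1.26},
    {"hand": 100, "x": 0.42, "y": -0.091, "z": 0, "ax": 0, "ay": 0, "az": -1.26},
    {"hand": 100, "x": 0.42, "y": -0.091, "z": 0, "ax": 0, "ay": 0, "az": -1.26},
    {"hand": 100, "x": 0.42, "y": -0.091, "z": 0, "ax": 0, "ay": 0, "az": -1.26},
    {"hand": 100, "x": 0.42, "y": -0.091, "z": 0, "ax": 0, "ay": 0, "az": -1.26},
    {"hand": 100, "x": 0.42, "y": -0.091, "z": 0, "ax": 0, "ay": 0, "az": -1.26},
    {"hand": 100, "x": 0.42, "y": -0.091, "z": 0.05, "ax": 0, "ay": 0, "az": -1.26},
    {"hand": 100, "x": 0.42, "y": -0.091, "z": 0.1, "ax": 0, "ay": 0, "az": -1.26},
  ],
  newtons=25,
)

```text
t: 1.1
tool_pos: [0.5776, -0.3224, 0.3053]
orientation: [2.149, 2.286, 0.002]
force: [0.7, -0.6, -0.9]
opening: 0.0928
gripper_force: 0.0
```

```bash
python3 - <<'E'
from h import *
move([.574,-.3235,.247],3)
E
```

```text
shift [-0.0008 -0.0039  0.0583] turn [0.0038 0.0021 0.0094] pos [ 0.5776 -0.3224  0.3053] q1 [-0.59 -0.65]
```

Emit:
carry_out(
  targets=[
    {"hand": 100, "x": 0, "y": 0, "z": 0, "ax": 0, "ay": 0, "az": 0},
    {"hand": 100, "x": 0, "y": 0, "z": 0, "ax": 0, "ay": 0, "az": 0},
  ],
)

```text
t: 1.35
tool_pos: [0.5745, -0.3252, 0.3065]
orientation: [2.159, 2.281, -0.0]
force: [-0.7, 0.1, 0.4]
opening: 0.0931
gripper_force: 0.0
```

```bash
python3 - <<'E'
from h import *
move([.574,-.3235,.247],3)
E
```

```text
shift [ 0.0018 -0.0005  0.0595] turn [0.0006 0.0007 0.0029] pos [ 0.5745 -0.3252  0.3065] q1 [-0.59 -0.65]
```

Emit:
carry_out(
  targets=[
    {"hand": 100, "x": 0.002, "y": 0, "z": 0.03, "ax": 0, "ay": 0, "az": 0},
    {"hand": 100, "x": 0.002, "y": 0, "z": 0.06, "ax": 0, "ay": 0, "az": 0},
    {"hand": 100, "x": 0.002, "y": 0, "z": 0.06, "ax": 0, "ay": 0, "az": 0},
    {"hand": 40, "x": 0.002, "y": 0, "z": 0.06, "ax": 0, "ay": 0, "az": 0},
    {"hand": 40, "x": 0.002, "y": 0, "z": 0.06, "ax": 0, "ay": 0, "az": 0},
    {"hand": 40, "x": 0.002, "y": 0, "z": 0.06, "ax": 0, "ay": 0, "az": 0},
    {"hand": 40, "x": 0.002, "y": 0, "z": 0.06, "ax": 0, "ay": 0, "az": 0},
    {"hand": 40, "x": 0.002, "y": 0, "z": 0.06, "ax": 0, "ay": 0, "az": 0},
  ],
  newtons=25,
)

```text
t: 2.35
tool_pos: [0.5746, -0.3225, 0.245]
orientation: [2.158, 2.283, 0.0]
force: [-1.0, -0.4, 2.3]
opening: 0.0536
gripper_force: 25.0
```

Emit:
carry_out(
  targets=[
    {"hand": 40, "x": 0, "y": 0, "z": 0, "ax": 0, "ay": 0, "az": -0.15},
    {"hand": 40, "x": 0, "y": 0, "z": 0, "ax": 0, "ay": 0, "az": -0.3},
    {"hand": 40, "x": 0, "y": 0, "z": 0, "ax": 0, "ay": 0, "az": -0.45},
    {"hand": 40, "x": 0, "y": 0, "z": 0, "ax": 0, "ay": 0, "az": -0.6},
    {"hand": 40, "x": 0, "y": 0, "z": 0, "ax": 0, "ay": 0, "az": -0.75},
    {"hand": 40, "x": 0, "y": 0, "z": 0, "ax": 0, "ay": 0, "az": -0.9},
    {"hand": 40, "x": 0, "y": 0, "z": 0, "ax": 0, "ay": 0, "az": -1.0},
    {"hand": 40, "x": 0, "y": 0, "z": 0, "ax": 0, "ay": 0, "az": -1.05},
  ],
)

```text
t: 3.35
tool_pos: [0.5733, -0.3235, 0.2449]
orientation: [-0.72, -3.055, 0.003]
force: [-9.5, -4.4, 5.3]
opening: 0.0538
gripper_force: 25.0
```

```bash
python3 -c "
from h import *
s=read_state();print(s['wrist_torque'],s['force'],s['q'],s['orientation'],s['opening'])"
```

```text
[-0.65638625  1.3856348  -0.14005454] [-9.4912845  -4.37349752  5.29729144] [-0.59085013  0.40559767  1.46248272 -0.00291886  1.27552593 -1.69768082] [-7.20315407e-01 -3.05495378e+00  2.99217357e-03] 0.053798302670686
```

Emit:
carry_out(
  targets=[
    {"hand": 40, "x": 0, "y": 0, "z": 0, "ax": 0, "ay": 0, "az": -0.06},
    {"hand": 40, "x": 0, "y": 0, "z": 0, "ax": 0, "ay": 0, "az": -0.12},
    {"hand": 40, "x": 0, "y": 0, "z": 0, "ax": 0, "ay": 0, "az": -0.16},
    {"hand": 40, "x": 0, "y": 0, "z": 0, "ax": 0, "ay": 0, "az": -0.16},
  ],
)

```text
t: 3.85
tool_pos: [0.5731, -0.324, 0.2449]
orientation: [-0.478, -3.102, 0.003]
force: [-9.4, -5.1, 4.8]
opening: 0.0541
gripper_force: 25.0
```

```bash
python3 -c "
from h import *
s=read_state();print(s['wrist_torque'],s['force'],s['q'],s['orientation'],s['opening'])"
```

```text
[-0.92810401  1.51973701 -0.35888517] [-9.40031513 -5.0687048   4.82420364] [-0.59137102  0.40562138  1.46241544 -0.00343967  1.27536938 -1.85556771] [-0.47769946 -3.10198612  0.00346781] 0.054058793413652176
```

Emit:
carry_out(
  targets=[
    {"hand": 100, "x": 0, "y": 0, "z": 0, "ax": 0, "ay": 0, "az": 0},
    {"hand": 100, "x": 0, "y": 0, "z": 0, "ax": 0, "ay": 0, "az": 0},
    {"hand": 100, "x": 0, "y": 0, "z": -0.05, "ax": 0, "ay": 0, "az": 0},
    {"hand": 100, "x": 0, "y": 0, "z": -0.11, "ax": 0, "ay": 0, "az": 0},
    {"hand": 100, "x": 0, "y": 0, "z": -0.17, "ax": 0, "ay": 0, "az": 0},
    {"hand": 100, "x": 0, "y": 0, "z": -0.23, "ax": 0, "ay": 0, "az": 0},
    {"hand": 100, "x": 0, "y": 0, "z": -0.23, "ax": 0, "ay": 0, "az": 0},
    {"hand": 100, "x": 0, "y": 0, "z": -0.23, "ax": 0, "ay": 0, "az": 0},
  ],
)

```text
t: 4.85
tool_pos: [0.5747, -0.3223, 0.4745]
orientation: [0.476, 3.105, 0.0]
force: [0.1, -0.3, -1.1]
opening: 0.0929
gripper_force: 0.0
```

```bash
python3 -c "
from h import *
move([.437,.127,.475],93)
"
```

```text
shift [ 0.266   0.3874 -0.0005] turn [ 1.000e-04  2.000e-04 -3.567e-01] pos [ 0.5747 -0.3223  0.4745] q1 [-0.59 -1.86]
```

Emit:
carry_out(
  targets=[
    {"hand": 100, "x": 0.266, "y": 0.387, "z": 0, "ax": 0, "ay": 0, "az": -0.36},
    {"hand": 100, "x": 0.266, "y": 0.387, "z": 0, "ax": 0, "ay": 0, "az": -0.36},
    {"hand": 100, "x": 0.266, "y": 0.387, "z": 0, "ax": 0, "ay": 0, "az": -0.36},
    {"hand": 100, "x": 0.266, "y": 0.387, "z": 0, "ax": 0, "ay": 0, "az": -0.36},
    {"hand": 100, "x": 0.266, "y": 0.387, "z": 0, "ax": 0, "ay": 0, "az": -0.36},
    {"hand": 100, "x": 0.266, "y": 0.387, "z": 0, "ax": 0, "ay": 0, "az": -0.36},
    {"hand": 100, "x": 0.266, "y": 0.387, "z": 0, "ax": 0, "ay": 0, "az": -0.36},
    {"hand": 100, "x": 0.266, "y": 0.387, "z": 0, "ax": 0, "ay": 0, "az": -0.36},
  ],
)

```text
t: 5.85
tool_pos: [0.4354, 0.129, 0.4724]
orientation: [0.091, -3.137, -0.0]
force: [0.4, -0.4, -0.2]
opening: 0.0926
gripper_force: 0.0
```

Emit:
carry_out(
  targets=[
    {"hand": 100, "x": 0, "y": 0, "z": 0, "ax": 0, "ay": 0, "az": 0},
    {"hand": 100, "x": 0, "y": 0, "z": 0, "ax": 0, "ay": 0, "az": 0},
    {"hand": 100, "x": 0, "y": 0, "z": 0, "ax": 0, "ay": 0, "az": 0},
  ],
)

```text
t: 6.22
tool_pos: [0.4372, 0.1255, 0.474]
orientation: [0.084, -3.139, 0.001]
force: [-0.1, -0.1, 0.3]
opening: 0.093
gripper_force: 0.0
```

```bash
python3 - <<'E'
from h import *
move([.437,.127,.356],93)
cs=[]
for n,(a,b,c,e) in (('top',(345,130,425,210)),('side',(240,155,340,255))):
    im,d=read_camera(n);np.savez(n+'1.npz',im=im,d=d);cs.append(cv2.resize(im[b:e,a:c],(400,400),interpolation=cv2.INTER_CUBIC))
    P=pts(n,d)
    q=P[b:e,a:c];r=np.linalg.norm(q[...,:2]-[.574,-.324],axis=-1)
    t=q[(r<.03)&(abs(q[...,2]-.077)<.004)];print(n,len(t),t.mean(0),cv2.minEnclosingCircle((t[:,:2]*1000).astype(np.float32)))
cv2.imwrite('pics/open.png',np.hstack(cs))
E
```

```text
shift [0.     0.0016 0.118 ] turn [-0.0004 -0.0013  0.0013] pos [0.4372 0.1255 0.474 ] q1 [ 0.17 -1.46]
top 61 [ 0.57391772 -0.32303444  0.07542513] ((573.6024780273438, -322.7293701171875), 18.935699462890625)
side 0 [nan nan nan] ((0.0, 0.0), 0.0)<stdin>:8: RuntimeWarning: Mean of empty slice.
  ret = um.true_divide(
```

View pics/open.png

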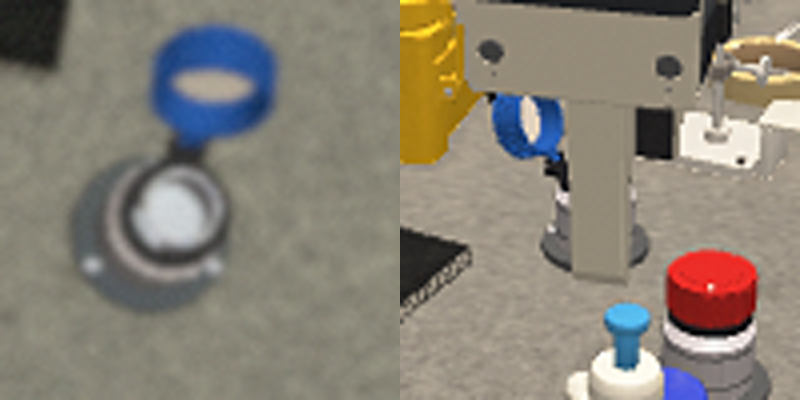

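The blue cap stands open in both views: the cap is at (215,80) in the crop and the bright mouth at (172,215). The measured rim is 19 mm in radius at (0.5736, -0.3227), which agrees with the grip pose.

Emit:
carry_out(
  targets=[
    {"hand": 100, "x": 0, "y": 0.0015, "z": 0.05, "ax": 0, "ay": 0, "az": 0},
    {"hand": 100, "x": 0, "y": 0.0015, "z": 0.09, "ax": 0, "ay": 0, "az": 0},
    {"hand": 100, "x": 0, "y": 0.0015, "z": 0.119, "ax": 0, "ay": 0, "az": 0},
    {"hand": 100, "x": 0, "y": 0.0015, "z": 0.119, "ax": 0, "ay": 0, "az": 0},
    {"hand": 100, "x": 0, "y": 0.0015, "z": 0.119, "ax": 0, "ay": 0, "az": 0},
    {"hand": 15, "x": 0, "y": 0.0015, "z": 0.119, "ax": 0, "ay": 0, "az": 0},
    {"hand": 15, "x": 0, "y": 0.0015, "z": 0.119, "ax": 0, "ay": 0, "az": 0},
    {"hand": 15, "x": 0, "y": 0.0015, "z": 0.119, "ax": 0, "ay": 0, "az": 0},
  ],
  newtons=15,
)

```text
t: 7.32
tool_pos: [0.437, 0.128, 0.3563]
orientation: [-0.087, 3.139, 0.0]
force: [0.9, 0.4, -0.0]
opening: 0.0674
gripper_force: 0.0
```

Emit:
carry_out(
  targets=[
    {"hand": 15, "x": 0, "y": 0, "z": 0, "ax": 0, "ay": 0, "az": 0},
    {"hand": 15, "x": 0, "y": 0, "z": 0, "ax": 0, "ay": 0, "az": 0},
    {"hand": 15, "x": 0, "y": 0, "z": 0, "ax": 0, "ay": 0, "az": 0},
    {"hand": 15, "x": 0, "y": 0, "z": 0, "ax": 0, "ay": 0, "az": 0},
  ],
)

```text
t: 7.82
tool_pos: [0.4368, 0.1279, 0.3557]
orientation: [0.087, -3.14, 0.0]
force: [-0.1, -0.3, 0.0]
opening: 0.0302
gripper_force: 15.0
```

Emit:
carry_out(
  targets=[
    {"hand": 15, "x": 0, "y": 0, "z": -0.005, "ax": 0, "ay": 0, "az": 0},
    {"hand": 15, "x": 0, "y": 0, "z": -0.02, "ax": 0, "ay": 0, "az": 0},
    {"hand": 15, "x": 0, "y": 0, "z": -0.045, "ax": 0, "ay": 0, "az": 0},
    {"hand": 15, "x": 0, "y": 0, "z": -0.075, "ax": 0, "ay": 0, "az": 0},
    {"hand": 15, "x": 0, "y": 0, "z": -0.105, "ax": 0, "ay": 0, "az": 0},
    {"hand": 15, "x": 0, "y": 0, "z": -0.13, "ax": 0, "ay": 0, "az": 0},
    {"hand": 15, "x": 0, "y": 0, "z": -0.15, "ax": 0, "ay": 0, "az": 0},
    {"hand": 15, "x": 0, "y": 0, "z": -0.15, "ax": 0, "ay": 0, "az": 0},
  ],
  newtons=25,
)

```text
t: 8.82
tool_pos: [0.437, 0.128, 0.5079]
orientation: [-0.087, 3.137, 0.001]
force: [-0.2, -0.4, -1.1]
opening: 0.03
gripper_force: 25.0
```

```bash
python3 - <<'E'
from h import *
im,d=read_camera('side');np.savez('side2.npz',im=im,d=d)
cv2.imwrite('pics/lift.png',cv2.resize(im[120:400,200:400],(428,600),interpolation=cv2.INTER_CUBIC))
s=read_state();print(s['tool_pos'],s['opening'],s['wrist_torque'])
move([.5736,-.3235,.52],93)
E
```

```text
[0.43691143 0.12799893 0.50623794] 0.029958790586741325 [ 0.06890767 -0.13377002 -0.0266903 ]
shift [-0.1115 -0.4584 -0.0137] turn [0.0002 0.0011 0.0029] pos [0.4369 0.128  0.5062] q1 [ 0.17 -1.45]
```

View pics/lift.png

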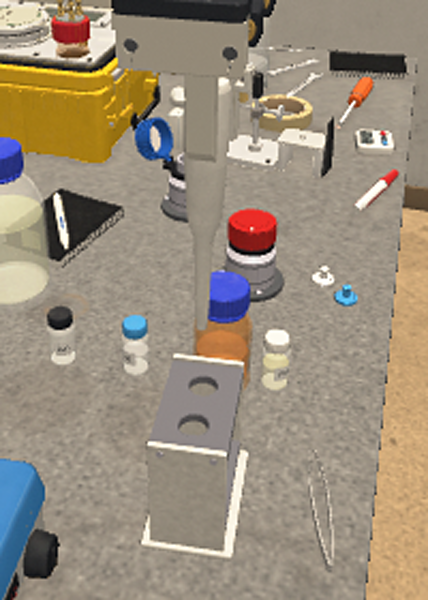

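The pipette is out of the stand, gripped and upright; its nose runs from (205,230) to about (203,330) in the crop. The bottle and vials are still standing.

Emit:
carry_out(
  targets=[
    {"hand": 15, "x": -0.003, "y": -0.02, "z": 0, "ax": 0, "ay": 0, "az": 0},
    {"hand": 15, "x": -0.012, "y": -0.05, "z": 0, "ax": 0, "ay": 0, "az": 0},
    {"hand": 15, "x": -0.022, "y": -0.09, "z": 0, "ax": 0, "ay": 0, "az": 0},
    {"hand": 15, "x": -0.032, "y": -0.13, "z": 0, "ax": 0, "ay": 0, "az": 0},
    {"hand": 15, "x": -0.042, "y": -0.17, "z": 0, "ax": 0, "ay": 0, "az": 0},
    {"hand": 15, "x": -0.051, "y": -0.21, "z": 0, "ax": 0, "ay": 0, "az": 0},
    {"hand": 15, "x": -0.061, "y": -0.25, "z": 0, "ax": 0, "ay": 0, "az": 0},
    {"hand": 15, "x": -0.07, "y": -0.29, "z": 0, "ax": 0, "ay": 0, "az": 0},
  ],
)

```text
t: 9.88
tool_pos: [0.5228, -0.159, 0.5039]
orientation: [0.086, -3.138, -0.002]
force: [-0.4, 0.3, -0.5]
opening: 0.03
gripper_force: 25.0
```

Emit:
carry_out(
  targets=[
    {"hand": 15, "x": -0.01, "y": -0.04, "z": 0, "ax": 0, "ay": 0, "az": 0},
    {"hand": 15, "x": -0.02, "y": -0.08, "z": 0, "ax": 0, "ay": 0, "az": 0},
    {"hand": 15, "x": -0.029, "y": -0.115, "z": 0, "ax": 0, "ay": 0, "az": 0},
    {"hand": 15, "x": -0.036, "y": -0.145, "z": 0, "ax": 0, "ay": 0, "az": 0},
    {"hand": 15, "x": -0.041, "y": -0.168, "z": 0, "ax": 0, "ay": 0, "az": 0},
    {"hand": 15, "x": -0.041, "y": -0.168, "z": 0, "ax": 0, "ay": 0, "az": 0},
    {"hand": 15, "x": -0.041, "y": -0.168, "z": 0, "ax": 0, "ay": 0, "az": 0},
    {"hand": 15, "x": -0.041, "y": -0.168, "z": 0, "ax": 0, "ay": 0, "az": 0},
  ],
)

```text
t: 10.88
tool_pos: [0.5729, -0.3223, 0.5056]
orientation: [0.088, -3.14, -0.001]
force: [-0.1, -0.1, -1.1]
opening: 0.0295
gripper_force: 25.0
```

```bash
python3 - <<'E'
from h import *
cs=[]
for n,(a,b,c,e) in (('top',(345,130,445,230)),('side',(240,95,340,245))):
    im,d=read_camera(n);np.savez(n+'3.npz',im=im,d=d);cs.append(cv2.resize(im[b:e,a:c],(400,4*(e-b)),interpolation=cv2.INTER_CUBIC))
cv2.imwrite('pics/over.png',np.hstack([cv2.copyMakeBorder(c,0,600-c.shape[0],0,0,0) for c in cs]))
move([.5736,-.3235,.43],93)
E
```

```text
shift [-0.0006 -0.0011  0.076 ] turn [-0.0001  0.0002  0.0037] pos [ 0.5729 -0.3224  0.506 ] q1 [-0.59 -2.22]
```

View pics/over.png

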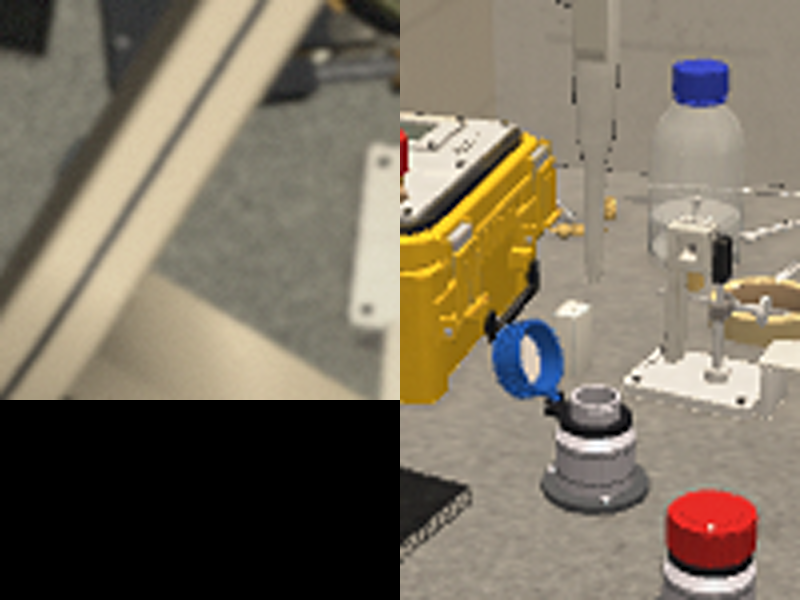

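The side crop shows the tip at (593,282), above the open mouth at (598,400). The cap is open at (528,360), and the arm hides the top view.

```bash
python3 - <<'E'
from h import *
z=np.load('side3.npz');d=z['d'];im=z['im'];P=pts('side',d);p=camera_params('side')['position']
b=P[95:175,275:310].reshape(-1,3);ok=(np.linalg.norm(b[:,:2]-[.573,-.323],axis=1)<.03)&(d[95:175,275:310].reshape(-1)>0)
b=b[ok]
for lo in np.arange(.15,.30,.02):
    t=b[(b[:,2]>=lo)&(b[:,2]<lo+.02)]
    if len(t): 
        # silhouettes: nearest-surface mean, lateral coordinate across viewing direction
        v=np.array([.573,-.323])-p[:2];v/=np.linalg.norm(v);l=np.array([-v[1],v[0]])
        print(round(lo,2),len(t),t.mean(0).round(4),'lat',round((t[:,:2]@l).mean(),4),'depthalong',round((t[:,:2]@v).mean(),4))
print('ax lat',np.array([.573,-.3235])@l,np.array([.573,-.3235])@v,'tip zmin',b[:,2].min())
# rim in side image
a=P[185:206,270:310].reshape(-1,3);t=a[(abs(a[:,2]-.0775)<.0025)&(np.linalg.norm(a[:,:2]-[.573,-.323],axis=1)<.03)]
print('rim',len(t),cv2.minEnclosingCircle((t[:,:2]*1000).astype(np.float32)),t[:,2].mean(),'lat',[(t[:,:2]@l).min(),(t[:,:2]@l).max()])
print('tip ray', ray('side',288.3,165.5,.163)[:2], 'rim ray',ray('side',289.5,195,.076)[:2])
E
```

```text
0.15 6 [ 0.5749 -0.3188  0.167 ] lat 0.4702 depthalong 0.4594
0.17 22 [ 0.5744 -0.3178  0.1809] lat 0.47 depthalong 0.4583
0.19 33 [ 0.5747 -0.3184  0.2002] lat 0.4701 depthalong 0.4589
0.21 36 [ 0.5748 -0.3178  0.2198] lat 0.4704 depthalong 0.4584
0.23 36 [ 0.5741 -0.3162  0.2401] lat 0.4701 depthalong 0.4567
0.25 55 [ 0.5731 -0.3135  0.2608] lat 0.4699 depthalong 0.4538
0.27 76 [ 0.572  -0.3117  0.2799] lat 0.4693 depthalong 0.4518
0.29 87 [ 0.5723 -0.3111  0.2998] lat 0.4697 depthalong 0.4513
ax lat 0.46714689875445065 0.46341668613041864 tip zmin 0.16411463054087455
rim 23 ((574.77880859375, -324.1842956542969), 18.449020385742188) 0.076168372301085 lat [np.float64(0.4528368680418361), np.float64(0.48424576944742986)]
tip ray [ 0.5748176  -0.32164669] rim ray [ 0.56954375 -0.31634526]
```

Emit:
carry_out(
  targets=[
    {"hand": 15, "x": 0, "y": -0.001, "z": 0.01, "ax": 0, "ay": 0, "az": 0},
    {"hand": 15, "x": 0, "y": -0.001, "z": 0.025, "ax": 0, "ay": 0, "az": 0},
    {"hand": 15, "x": 0, "y": -0.001, "z": 0.04, "ax": 0, "ay": 0, "az": 0},
    {"hand": 15, "x": 0, "y": -0.001, "z": 0.055, "ax": 0, "ay": 0, "az": 0},
    {"hand": 15, "x": 0, "y": -0.001, "z": 0.067, "ax": 0, "ay": 0, "az": 0},
    {"hand": 15, "x": 0, "y": -0.001, "z": 0.074, "ax": 0, "ay": 0, "az": 0},
    {"hand": 15, "x": 0, "y": -0.001, "z": 0.076, "ax": 0, "ay": 0, "az": 0},
    {"hand": 15, "x": 0, "y": -0.001, "z": 0.076, "ax": 0, "ay": 0, "az": 0},
  ],
)

```text
t: 11.98
tool_pos: [0.5731, -0.3243, 0.4301]
orientation: [-0.087, 3.14, -0.001]
force: [0.3, 0.4, -0.6]
opening: 0.0302
gripper_force: 25.0
```

Emit:
carry_out(
  targets=[
    {"hand": 15, "x": 0, "y": 0, "z": 0, "ax": 0, "ay": 0, "az": 0},
    {"hand": 15, "x": 0, "y": 0, "z": 0, "ax": 0, "ay": 0, "az": 0},
    {"hand": 15, "x": 0, "y": 0, "z": 0, "ax": 0, "ay": 0, "az": 0},
    {"hand": 15, "x": 0, "y": 0, "z": 0, "ax": 0, "ay": 0, "az": 0},
  ],
)

```text
t: 12.48
tool_pos: [0.573, -0.3242, 0.4298]
orientation: [-0.087, 3.14, -0.0]
force: [0.3, 0.2, -1.7]
opening: 0.0299
gripper_force: 25.0
```

```bash
python3 - <<'E'
from h import *
im,d=read_camera('side');P=pts('side',d)
cv2.imwrite('pics/end.png',cv2.resize(im[120:220,240:340],(600,600),interpolation=cv2.INTER_CUBIC))
b=P[120:205,270:312].reshape(-1,3);b=b[np.linalg.norm(b[:,:2]-[.574,-.323],axis=1)<.03]
t=b[(b[:,2]>.088)&(b[:,2]<.16)];print('nose',t.mean(0).round(4))
zs=np.sort(b[np.linalg.norm(b[:,:2]-[.574,-.32],axis=1)<.008][:,2]);print(zs[:60].round(3))
t=b[(abs(b[:,2]-.0765)<.0025)];print('rim',len(t),cv2.minEnclosingCircle((t[:,:2]*1000).astype(np.float32)))
s=read_state();print(s['tool_pos'],s['opening'],s['gripper_force'],s['dq'].round(4))
E
```

```text
nose [ 0.5744 -0.3199  0.1283]
[0.089 0.091 0.092 0.093 0.095 0.096 0.097 0.097 0.098 0.1   0.101 0.102
 0.103 0.104 0.105 0.106 0.107 0.109 0.109 0.109 0.111 0.112 0.112 0.114
 0.114 0.114 0.115 0.116 0.117 0.117 0.118 0.12  0.12  0.121 0.123 0.123
 0.124 0.124 0.126 0.126 0.127 0.127 0.129 0.13  0.13  0.131 0.131 0.132
 0.133 0.133 0.135 0.135 0.137 0.137 0.137 0.139 0.14  0.14  0.141 0.142]
rim 31 ((576.10546875, -324.0216369628906), 19.016199111938477)
[ 0.57298686 -0.32420831  0.42979622] 0.03017565367049191 24.999629608355463 [ 0.0006  0.0006  0.0014  0.0015  0.001  -0.0001]
```

View pics/end.png

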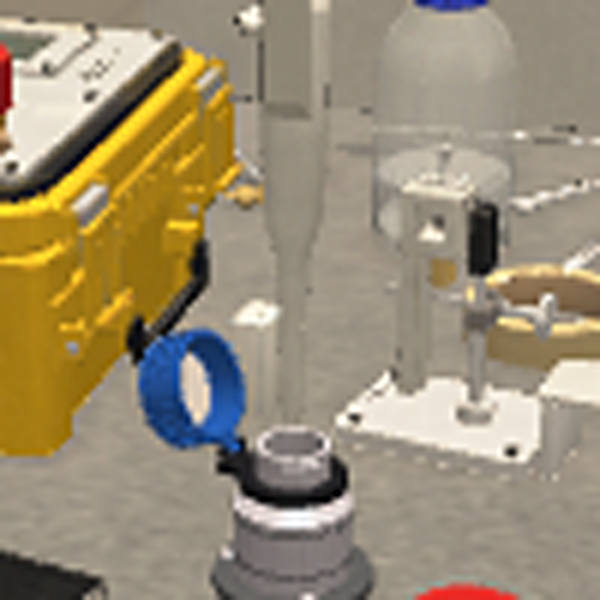

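The side crop shows the tip at (290,420), centred over the mouth at (292,445) and about 12 mm above its rim. The cap is open at (190,390) and nothing touches the pipette.

```bash
python3 -c "
from plant import robot
print(robot.close_job())"
```

```text
the job is handed in; nothing more can be done
None
```

The blue cap was turned and sprang open, and I handed the job in with the pipette held upright and still, its tip centred about 12 mm above the open mouth; the judging result was not shown.

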